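# Load a glass panel onto the swinging hook of a dip coater

## Robot

A 6-joint arm with a two-finger parallel gripper is mounted at the origin on a cart in front of the work surface, level with it; the furniture and walls round the work are solid. World frame = base frame: x ahead of the robot, y to its left, z up, the work surface at z = 0. Lengths are in m, angles in rad, forces in N, time in s.
With the tool pointing down it reaches from about 0.3 to 0.75 m from the base axis. Payload 8.5 kg.
Tool frame: the origin (TCP) lies between the finger pads; the fingertips stand 25 mm ahead of it and the grasp point (between the pads) lies 6 mm ahead of it; z points along the fingers, y is the line along which they close (so a half turn about z gives the same grasp; the last joint's range is limited). The gripper opens to 88 mm and grips with 3 to 60 N. Pads are 18 mm wide; open, the fingers measure 123 mm over their backs; the gripper's body (75 mm by 187 mm) begins 45 mm behind the grasp point.
Start: joints at [1.037, 0.381, 1.297, -0, 1.464, -0.215], TCP at [0.172, 0.522, 0.264] pointing down, gripper open.
Joint ranges: [-3.11, 3.11], [-0.89, 2.33], [0.22, 2.48], [-1.42, 4.56], [0.17, 2.85], [-2.88, 2.88]. Speed limits (rad/s): [2.39, 2.39, 3.14, 3.14, 3.14, 3.14].

## Interface

Orientations are given as a unit quaternion [w, x, y, z].
In Python, from cell import readout, cams, robot gives the robot as it stands.
- The arm moves only by the tool carry_out, never from a script. Its argument "series" is one flat list of numbers, 7 for each row, row after row: the shift along the tool's x, y, z in m, then the turn, a rotation vector about the tool's x, y, z in rad, then the gripper command: -1 is fully open, 1 is shut, values between are in proportion. In form: [x, y, z, wx, wy, wz, gripper, x, y, z, wx, wy, wz, gripper, ...]. A call has 1 to 8 rows; each row shifts and turns the commanded pose from where the row before left it, along the tool's axes as they then stand; what a row does not reach is not made up. A row lasts 1/10 s, in which the tool goes at most 50 mm and 8.59 degrees, less where a joint would pass 70% of its speed; a pose out of reach is approached as far as the arm can. A call is refused whole if a number of a shift passes 0.05 or a number of a turn 0.15, either way. A call with a gripper value outside its range is refused whole. The fingers move at their own pace and stop on an object; "force" is the grip in N (left out, the last holds). Time passes only in rows, so rows that do not move let the fingers close. It gives the time, the measured TCP pose, the force, the opening and the grip force at its end, in the units of the state.
- readout.get_state(): the state, without advancing time (a new reading comes with each control period).
- cams.get_image(name): name is "side" or "top" or "wrist"; returns a dict with "pixels" (384x512x3 uint8, red, green, blue), "K" (3x3 intrinsics, pixels), "extrinsics" (4x4, takes a point from camera to world coordinates). Camera axes: x right, y down, z forward; pixel columns grow to the right and rows downward; lengths in m; the calibration is good to about 2 mm. A picture is of the moment at which its call begins. There is no depth.
- robot.job_done(): hands the job in; it is judged then, once.
Trained networks look in a picture, given as the dict that the camera call returned (one of the last four; its "shot" number tells which), for a name from the list of things; names that differ only in an ending like _2 or _b are one class to them, and where a whole thing is asked for, a point or a joint stands for the part that bears it (a point fixed in the world has none). Each returns a list of dicts, best first, with "confidence" (0 to 1); they miss things now and then, are a little off and sometimes report something else, mostly with a low value. They report only what shows in the picture. A call takes as long as a camera call.
- cams.trace(picture, label): "pixels" (384x512 bool, what is visible of it) and "rect" ([left, top, right, bottom] in pixels, round what is visible of it).
The state is a dict: "clock": time; "joint_positions": joint angles; "qvel": joint speeds; "tau": joint torques, N m; "eef_pos": TCP position; "tcp_rot": TCP orientation; "ft_force": force on the tool from outside, world axes, zero at the start; "moment": the same for the moment, N m; "width": finger opening in m; "finger_force": force on a finger pad.
Only numpy, scipy, OpenCV 4.12 (cv2) and the standard library are available. Lean on these libraries where they do the work, as an engineer would, in place of code of your own. Each camera call takes 0.05 s, during which the arm holds its last target. There are 200 camera calls.

## Task

Load the dip coater: slide the glass panel with the blue rail up out of the slotted rack, holding it by the rail so that no finger presses on the glass. Steady the swinging hook with a gentle touch until it is still, and only then hang the panel on it by its wire bail and let go, so that it hangs plumb and practically still above the tank. Leave the white-railed panel, petri dish, timer and sample pot alone.

Things in the scene. Friction and masses are not known exactly. Their poses are not given: they have to be found in the camera images.
- coater: Dip coater, fixed. Origin: on the worktop below the hook's pivot; x points back to its aluminium column (front face at x = 0.152, 490 mm high), y left along the tank, z up. The carriage on the column (front at x = 0.123) has a 16 mm wide arm, from 7 mm below to 21 mm above the height of the pivot, that runs forward to x = -0.007; the pivot is at x = 0: the hook is open from the front and both sides.
- tank_rim (a point): Centre of the mouth of the open glass tank on the coater's white base, straight below the hook: 56 mm (coater x) by 204 mm (coater y), rim 90 mm above the worktop.
- carriage (a joint): Height of the carriage (m), set differently each time and held by its screw: the hook's pivot is at 0.373 m plus this value above the worktop, 0 to 0.03.
- hook_swing (a joint): Swing of the hook about its pin (along coater y), rad: it hangs at rest at about 0.03 (plumb is 0), positive swings the lower end forward, away from the column (coater -x); stops at -0.8 and 0.8. Nearly frictionless: left alone it swings on for minutes, to and fro in about 0.6 s. It begins at 0.25 to 0.5 and swings as far to the other side.
- hook: J-hook of 6 mm steel rod, 80 g. Origin on the pivot, turns with the swing, axes as the coater's when plumb. The shank runs down, bends back to x = +0.013, and goes on as a round bowl (centre line radius 13 mm round x = 0, z = -0.105) to a tip pointing up at x = -0.0135, its top at z = -0.098. Bowl underside at z = -0.121. The gap between tip and shank is 20 mm, open upward.
- hook_seat (a point): Point in the bowl of the hook where the wire centre line of a hung bail rests: on the hook's z axis, 113 mm below the pivot.
- rack: Grey panel rack, fixed, 120 (x) x 200 (y) x 80 mm high, origin at the centre of its underside, z up. Its end walls have three upright grooves, 7 mm wide, at x = -0.036, 0, 0.036. Panels stand in them along y on the floor at z = 0.010: one in the front groove, one in the back one (either way round), the middle one is empty. A panel must rise about 72 mm to leave its grooves.
- panel_blue: The panel to hang, about 0.2 kg: a glass pane 162 (y) x 90 (z) x 4 mm (x) clamped at its top edge in a blue rail 180 (y) x 20 (z) x 10 mm (x). Origin: centre of the rail; x normal to the pane, y along the rail, z up; the pane ends at z = -0.100. Both sides look the same. A wire bail stands on the middle of the rail; grip the rail beside it, best about 72 mm from the middle.
- panel_blue_bail (a point): Top of the blue-railed panel's bail (wire centre line), 52 mm above the rail's centre. The bail is an arch of 4 mm wire in the plane of the pane, legs 17 mm either side of the middle; its opening is 30 mm wide and 40 mm high, from the rail's upper face to 50 mm above the rail's centre.
- panel_blue_glass: The glass pane of the blue-railed panel (origin and axes are those of the panel, at the centre of the rail).
- panel_white: A second panel, the same but with a white rail, standing in the other outer groove; to be left there. Origin: the centre of its rail.
- petri: Petri dish, 62 mm wide, 15 mm high, standing on the worktop; bystander. Origin: centre of its underside.
- timer: White bench timer, 64 x 64 x 20 mm, on the worktop; bystander. Origin: centre of its underside.
- pot: Clear sample pot with a white lid, 43 mm wide, 48 mm high, on the worktop; bystander. Origin: centre of its underside.

How it is judged:
By the outcome, as a careful person would: the job done as asked, in the order asked, and still so for the second after the job is handed in, with the robot touching nothing.
It also fails if it takes over 72 s, if anything falls off the work surface, if the arm or the gripper's body presses on something with over 40 N, if the wrist force passes 120 N, or if a joint passes its speed limit or range.

## Working session

There is one attempt and no reset: what is moved stays moved. The work goes in short steps, Python scripts to look and compute and a tool call to move; the robot and the scene stay as the last step left them, time stands still between calls to the robot, and variables do not carry over. Pictures are saved under pics/ and viewed, at most 10 in all, crops included, and the job is handed in when it is done.

Besides the shell and the picture viewer there is one more tool, called as name(argument=value, ...) on one line, values as JSON. carry_out: Moves the arm, as the interface text tells. Its arguments: {"type":"object","properties":{"series":{"type":"array","items":{"type":"number"}},"force":{"type":"number"}},"required":["series"]}

```bash
mkdir -p pics; cat > h.py <<'E'
import numpy as np, cv2
from cell import readout, cams, robot
from scipy.spatial.transform import Rotation as R
def shot(n,save=None):
    p=cams.get_image(n)
    if save: cv2.imwrite('pics/'+save,p['pixels'][:,:,::-1])
    return p
def proj(p,X):
    T=np.linalg.inv(p['extrinsics']); c=(T[:3,:3]@np.atleast_2d(X).T).T+T[:3,3]
    u=(p['K']@c.T).T; return u[:,:2]/u[:,2:]
def ray(p,uv):
    d=np.linalg.inv(p['K'])@np.array([uv[0],uv[1],1.]); E=p['extrinsics']
    return E[:3,3],E[:3,:3]@d
def onz(p,uv,z):
    o,d=ray(p,uv); return o+d*(z-o[2])/d[2]
E
python3 - <<'E'
from h import *
s=readout.get_state(); print(s)
ims={}
for n in ['side','top','wrist']:
    p=shot(n); ims[n]=p['pixels']; print(n,p['extrinsics'].round(3).tolist(),p['K'].round(1).tolist())
    for l in ['coater','hook','rack','panel_blue','panel_white','petri','timer','pot','panel_blue_glass']:
        r=cams.trace(p,l); print(l,[(np.round(q['rect']).tolist(),round(q['confidence'],2)) for q in r[:2]])
cv2.imwrite('pics/a.png',ims['side'][:,:,::-1]);cv2.imwrite('pics/b.png',ims['top'][:,:,::-1])
E
```

```text
{'clock': 0.0, 'joint_positions': array([ 1.03667465e+00,  3.81188860e-01,  1.29822205e+00,  7.75406585e-06,
        1.46359875e+00, -2.15287678e-01]), 'qvel': array([-0.00060802,  0.00106758, -0.00119905,  0.00036409,  0.00019261,
       -0.00068943]), 'tau': array([-5.45129951e-04, -4.37917042e+01, -2.24556667e+01,  7.13554211e-02,
        3.52052751e-02, -1.00922432e-04]), 'eef_pos': array([0.17227511, 0.522077  , 0.26315463]), 'tcp_rot': array([-2.62898346e-04,  1.58742998e-01,  9.87319684e-01, -6.57935418e-04]), 'ft_force': array([-0.26228123,  0.13006582,  0.37781893]), 'moment': array([-0.00940122,  0.07155977,  0.01088596]), 'finger_force': 0.0, 'width': 0.08801396304940647}
side [[1.0, 0.008, 0.027, 0.497], [-0.019, -0.501, 0.865, -1.228], [0.02, -0.865, -0.501, 0.835], [0.0, 0.0, 0.0, 1.0]] [[466.3, 0.0, 258.2], [0.0, 466.3, 190.9], [0.0, 0.0, 1.0]]
coater [([224.0, 56.0, 309.0, 229.0], 0.68)]
hook []
rack [([214.0, 245.0, 267.0, 325.0], 0.61)]
panel_blue [([250.0, 235.0, 264.0, 291.0], 0.59)]
panel_white [([222.0, 236.0, 230.0, 288.0], 0.81)]
petri [([200.0, 242.0, 219.0, 
[... 528 characters left out ...]
0, 238.0], 0.82), ([288.0, 213.0, 358.0, 226.0], 0.65)]
panel_blue [([282.0, 186.0, 354.0, 199.0], 0.95), ([45.0, 62.0, 207.0, 243.0], 0.74)]
panel_white [([286.0, 214.0, 360.0, 228.0], 0.74)]
petri [([238.0, 238.0, 264.0, 255.0], 0.68)]
timer [([278.0, 136.0, 302.0, 165.0], 0.91)]
pot [([104.0, 187.0, 124.0, 194.0], 0.68), ([239.0, 152.0, 255.0, 166.0], 0.47)]
panel_blue_glass [([290.0, 196.0, 342.0, 200.0], 0.69)]
wrist [[0.314, 0.913, 0.261, 0.105], [0.949, -0.302, -0.087, 0.543], [-0.0, 0.275, -0.961, 0.385], [0.0, 0.0, 0.0, 1.0]] [[313.4, 0.0, 256.3], [0.0, 313.4, 190.1], [0.0, 0.0, 1.0]]
coater []
hook []
rack []
panel_blue []
panel_white []
petri []
timer []
pot []
panel_blue_glass []
```

View pics/a.png

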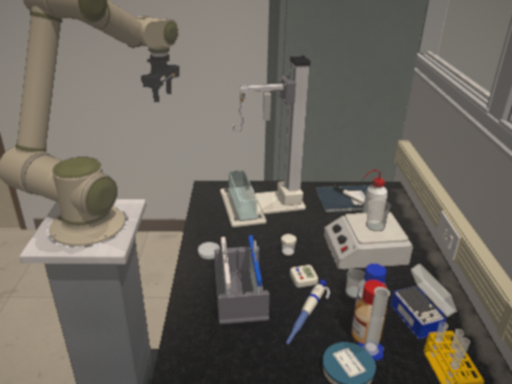

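View pics/b.png

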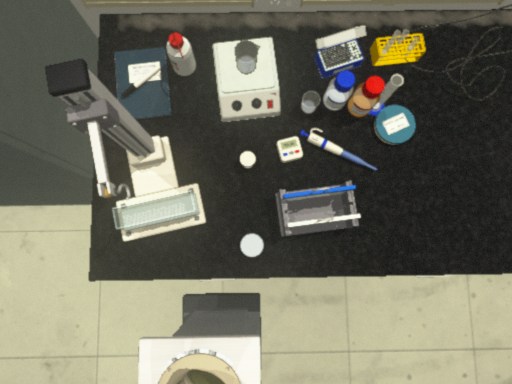

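The side and top views show the rack in the middle right, with the blue rail in the back groove (top image, ~(282,196) to (354,187)). The coater is on the left: arm tip ~(104,190) in the top view, hook ~(240,95–130) in the side view.

```bash
python3 - <<'E'
from h import *
p=shot('top');q=shot('side')
def rail(p,lo,hi,box):
    h=cv2.cvtColor(p['pixels'],cv2.COLOR_RGB2HSV); m=cv2.inRange(h,lo,hi); k=np.zeros_like(m); l,t,r,b=box; k[t:b,l:r]=m[t:b,l:r]
    v=np.argwhere(k>0)[:,::-1].astype(np.float32); return cv2.minAreaRect(v),len(v),v
rt,n,v=rail(p,(95,120,80),(125,255,255),(275,175,362,205)); print(rt,n)
c=cv2.boxPoints(rt); P=np.array([onz(p,u,0.12) for u in c]); print('rail corners',P.round(4).tolist(), 'ctr',onz(p,rt[0],0.12).round(4))
e=np.roll(P,-1,0)-P; L=np.linalg.norm(e,axis=1); d=e[L.argmax()]; print('size',L[:2],'yaw', np.arctan2(-d[0],d[1]))
for l,z in [('petri',.008),('timer',.02),('pot',.048)]:
    for r in cams.trace(p,l)[:2]:
        u=np.argwhere(r['pixels'])[:,::-1].mean(0); print(l,r['confidence'],onz(p,u,z).round(3))
A=cv2.resize(p['pixels'][55:245,40:212],None,fx=3,fy=3,interpolation=cv2.INTER_CUBIC)
B=cv2.resize(q['pixels'][50:240,205:315],None,fx=2.5,fy=3,interpolation=cv2.INTER_CUBIC)
print(A.shape,B.shape)
cv2.imwrite('pics/c.png',np.hstack([A,B])[:,:,::-1])
E
```

```text
((319.05999755859375, 191.41998291015625), (5.0911688804626465, 72.97341918945312), 81.8698959350586) 294
rail corners [[0.5117, -0.2205, 0.12], [0.5347, -0.3999, 0.12], [0.5221, -0.401, 0.12], [0.4992, -0.222, 0.12]] ctr [ 0.5169 -0.3106  0.12  ]
size [0.18079849 0.0126632 ] yaw -3.0143251142251177
petri 0.85 [ 0.389 -0.14   0.008]
petri 0.7 [0.64  0.204 0.008]
timer 0.68 [ 0.649 -0.249  0.02 ]
pot 0.61 [ 0.617 -0.132  0.048]
(570, 516, 3) (570, 275, 3)
```

View pics/c.png

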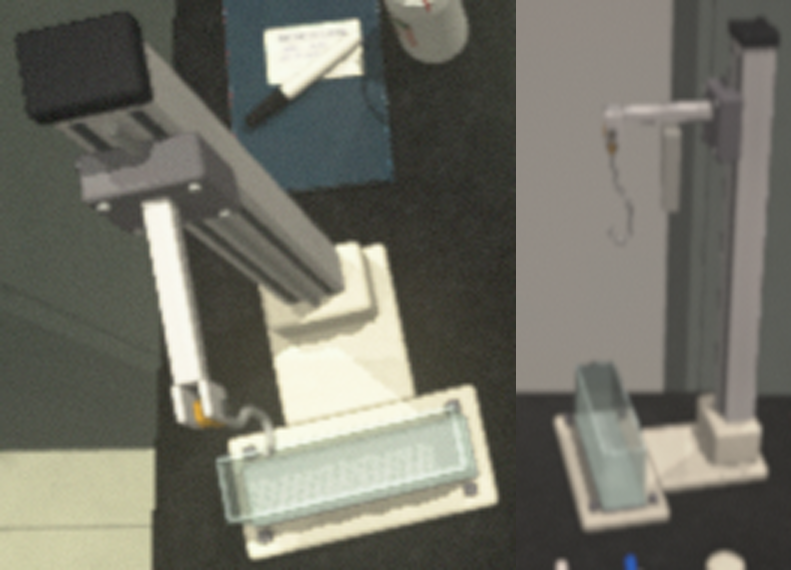

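The enlarged view shows the tank rim corners (crop ~(218,460), (226,522), (470,403), (476,465)). The arm's front end is at ~(195,405) in the top view and ~(608,110) in the side view. I'll fit the coater pose from these.

```bash
cat > fit.py <<'E'
from h import *
from scipy.optimize import least_squares
p=shot('top');q=shot('side')
t=lambda u,v:np.array([u/3+40,v/3+55]); s=lambda u,v:np.array([(u-516)/2.5+205,v/3+50])
hx,hy=.028,.102
# coater pts: (cam, pixel, xyz, with_c)
pts=[(p,t(218,460),(hx,hy,.09),0),(p,t(226,522),(-hx,hy,.09),0),(p,t(462,403),(hx,-hy,.09),0),(p,t(472,466),(-hx,-hy,.09),0),
 (p,t(145,203),(.123,.008,.394),1),(p,t(178,200),(.123,-.008,.394),1),(p,t(178,389),(-.007,.008,.394),1),(p,t(211,385),(-.007,-.008,.394),1),
 (q,s(606,108),(-.007,-.008,.394),1)]
def T(v,P):
    c,s_=np.cos(v[2]),np.sin(v[2]); return np.array([v[0]+c*P[0]-s_*P[1],v[1]+s_*P[0]+c*P[1],P[2]])
def f(v): return np.concatenate([proj(c,T(v,np.array(P)+[0,0,v[3]*w]))[0]-u for c,u,P,w in pts])
r=least_squares(f,[.5,.3,.15,.015],loss='soft_l1'); print(r.x.round(4)); print(r.fun.reshape(-1,2).round(1).tolist())
E
python3 fit.py
```

```text
[0.4834 0.1004 0.205  0.0267]
[[0.1, -1.5], [1.3, -0.5], [-1.8, -0.1], [-0.7, 0.4], [0.0, -1.6], [-1.7, -2.6], [1.7, 10.2], [0.2, 9.4], [-0.8, 0.4]]
```

carry_out(series=[-0.0253, -0.0375, -0.0083, 0, 0, 0, -1, -0.0253, -0.0375, -0.0083, 0, 0, 0, -1, -0.0253, -0.0375, -0.0083, 0, 0, 0, -1, -0.0253, -0.0375, -0.0083, 0, 0, 0, -1, -0.0253, -0.0375, -0.0083, 0, 0, 0, -1, -0.0253, -0.0375, -0.0083, 0, 0, 0, -1, -0.0253, -0.0375, -0.0083, 0, 0, 0, -1, -0.0253, -0.0375, -0.0083, 0, 0, 0, -1])

```text
clock: 2.65
eef_pos: [0.2704, 0.1724, 0.3307]
tcp_rot: [0.001, 0.158, 0.987, 0.0]
ft_force: [1.6, 0.1, -1.0]
width: 0.0881
finger_force: 0.0
```

carry_out(series=[-0.0253, -0.0375, -0.0083, 0, 0, 0, -1, -0.0253, -0.0375, -0.0083, 0, 0, 0, -1, -0.0253, -0.0375, -0.0083, 0, 0, 0, -1, -0.0253, -0.0375, -0.0083, 0, 0, 0, -1, -0.0436, -0.0172, 0, 0, 0, 0, -1, -0.0436, -0.0172, 0, 0, 0, 0, -1, -0.0436, -0.0172, 0, 0, 0, 0, -1, -0.0436, -0.0172, 0, 0, 0, 0, -1])

```text
clock: 3.45
eef_pos: [0.4649, -0.1217, 0.3633]
tcp_rot: [0.0, 0.159, 0.987, -0.0]
ft_force: [1.2, -0.2, 0.3]
width: 0.0881
finger_force: 0.0
```

```bash
cat >> h.py <<'E'
C=[.4834,.1004,.205,.0267]
def rot(z,x):
    z=np.array(z)/np.linalg.norm(z); x=np.array(x)-np.dot(x,z)*z; x/=np.linalg.norm(x); return np.c_[x,np.cross(z,x),z]
def plan(pos,Rt,s=None):
    s=s or readout.get_state(); q=s['tcp_rot']; Rc=R.from_quat([*q[1:],q[0]]).as_matrix()
    rv=R.from_matrix(Rc.T@Rt).as_rotvec(); d=np.array(pos)-s['eef_pos']
    print('t',round(s['clock'],2),'pos',s['eef_pos'].round(4),'q',s['joint_positions'].round(2),'F',s['ft_force'].round(1),'w',round(s['width'],4))
    print('turn',rv.round(4),'deg',np.degrees(np.linalg.norm(rv)).round(1),'shift now',(Rc.T@d).round(4),'shift after turn',(Rt.T@d).round(4))
def cw(P,C=C): # coater->world
    c,s=np.cos(C[2]),np.sin(C[2]); return np.array([C[0]+c*P[0]-s*P[1],C[1]+s*P[0]+c*P[1],P[2]])
Xc=lambda C=C:np.array([np.cos(C[2]),np.sin(C[2]),0]); Yc=lambda C=C:np.array([-np.sin(C[2]),np.cos(C[2]),0])
E
python3 -c "
from h import *
plan(cw([0,-.2,.345]),rot(Yc(),[0,0,1]))
plan(cw([0,-.2,.345]),rot([0,0,-1],Yc()))"
```

```text
t 3.45 pos [ 0.4649 -0.1217  0.3633] q [-0.5   0.2   1.27  0.    1.67 -1.75] F [ 1.2 -0.2  0.3] w 0.0881
turn [-0.8148  1.413   0.815 ] deg 104.5 shift now [-0.048   0.0436  0.0183] shift after turn [-0.0183  0.0633  0.0137]
t 3.45 pos [ 0.4649 -0.1217  0.3633] q [-0.5   0.2   1.27  0.    1.67 -1.75] F [ 1.2 -0.2  0.3] w 0.0881
turn [1.0000e-04 3.0000e-04 1.0464e+00] deg 60.0 shift now [-0.048   0.0436  0.0183] shift after turn [0.0137 0.0633 0.0183]
```

carry_out(series=[0, 0, 0, -0.0627, 0.1087, 0.0627, -1, 0, 0, 0, -0.0627, 0.1087, 0.0627, -1, 0, 0, 0, -0.0627, 0.1087, 0.0627, -1, 0, 0, 0, -0.0627, 0.1087, 0.0627, -1, 0, 0, 0, -0.0627, 0.1087, 0.0627, -1, 0, 0, 0, -0.0627, 0.1087, 0.0627, -1, 0, 0, 0, -0.0627, 0.1087, 0.0627, -1, 0, 0, 0, -0.0627, 0.1087, 0.0627, -1])

```text
clock: 4.25
eef_pos: [0.4639, -0.1205, 0.3634]
tcp_rot: [-0.371, 0.37, 0.797, 0.301]
ft_force: [-0.4, 0.8, -0.5]
width: 0.088
finger_force: 0.0
```

carry_out(series=[0, 0, 0, -0.0627, 0.1087, 0.0627, -1, 0, 0, 0, -0.0627, 0.1087, 0.0627, -1, 0, 0, 0, -0.0627, 0.1087, 0.0627, -1, 0, 0, 0, -0.0627, 0.1087, 0.0627, -1, 0, 0, 0, -0.0627, 0.1087, 0.0627, -1, 0, 0.03, 0, 0, 0, 0, -1, 0, 0.03, 0, 0, 0, 0, -1, 0, 0, 0, 0, 0, 0, -1])

```text
clock: 5.05
eef_pos: [0.5241, -0.1072, 0.3627]
tcp_rot: [0.549, -0.446, -0.549, -0.446]
ft_force: [-0.6, 0.5, -0.0]
width: 0.0879
finger_force: 0.0
```

```bash
python3 - <<'E'
from h import *
plan(cw([0,-.2,.345]),rot(Yc(),[0,0,1]))
P=[]
for i in range(7):
    p=shot('wrist'); P.append(p['pixels'].astype(int))
p7=P[-1].astype(np.uint8); lo=np.min(P,0).astype(np.uint8)
p=shot('wrist')
a=proj(p,[cw([0,0,.3997]),cw([0,0,.2867]),cw([-.007,-.008,.4207]),cw([-.007,.008,.4207])]); print(a.round(1))
cv2.imwrite('pics/d.png',np.hstack([p7,lo])[:,:,::-1][:, :])
cv2.imwrite('pics/d.png',np.hstack([p7[:,130:],lo[:,130:]])[:,:,::-1])
E
```

```text
t 5.05 pos [ 0.5241 -0.1072  0.3627] q [-0.7   0.67  1.16  1.26  2.44 -0.4 ] F [-0.6  0.5 -0. ] w 0.0879
turn [-0.0018 -0.0002 -0.0001] deg 0.1 shift now [-0.0177  0.0024  0.0115] shift after turn [-0.0177  0.0024  0.0115]
[[261.2 135.1]
 [260.8 233.8]
 [254.5 115. ]
 [254.5 114.3]]
```

View pics/d.png

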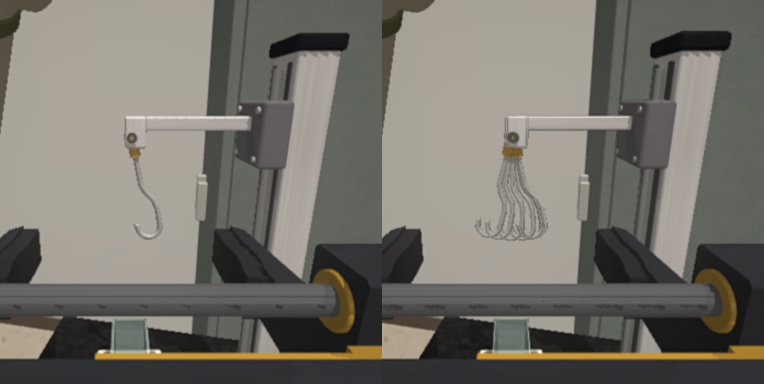

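The wrist view shows the pivot at (262,137), against a prediction of (261,135), so the fit is good to ~2 mm. The hook swings symmetrically, about ±0.33 rad, and the block behind it is background on the door. I'll straddle the shank now.

carry_out(series=[-0.0122, 0.0018, 0.02, 0, 0, 0, -1, 0, 0, 0.045, 0, 0, 0, -1, 0, 0, 0.045, 0, 0, 0, -1, 0, 0, 0.045, 0, 0, 0, -1, 0, 0, 0.03, 0, 0, 0, -1, 0, 0, 0.016, 0, 0, 0, -1, 0, 0, 0, 0, 0, 0, -1])

```text
clock: 6.15
eef_pos: [0.4826, 0.0901, 0.3516]
tcp_rot: [0.549, -0.446, -0.549, -0.446]
ft_force: [0.4, -0.1, 0.4]
width: 0.088
finger_force: 0.0
```

```bash
python3 - <<'E'
from h import *
P=[]
for i in range(7):
    p=shot('wrist'); P.append(p['pixels'].astype(int))
p7=P[-1].astype(np.uint8); lo=np.min(P,0).astype(np.uint8)
plan(cw([-.0004,-.01,.3505]),rot(Yc(),[0,0,1]))
print(proj(p,[cw([0,0,.3975]),cw([0,0,.2867]),cw([0,0,.3505])]).round(1))
cv2.imwrite('pics/e.png',np.hstack([p7[:,130:],lo[:,130:]])[:,:,::-1])
E
```

```text
t 6.5 pos [0.4836 0.0882 0.351 ] q [-0.46  0.51  1.52  1.24  2.16 -0.56] F [-0.7 -0.  -0.5] w 0.088
turn [ 0.0009 -0.0004 -0.0003] deg 0.1 shift now [-0.0005  0.0019  0.002 ] shift after turn [-0.0005  0.0019  0.002 ]
[[263.  159.7]
 [261.8 365.7]
 [262.4 257.4]]
```

View pics/e.png

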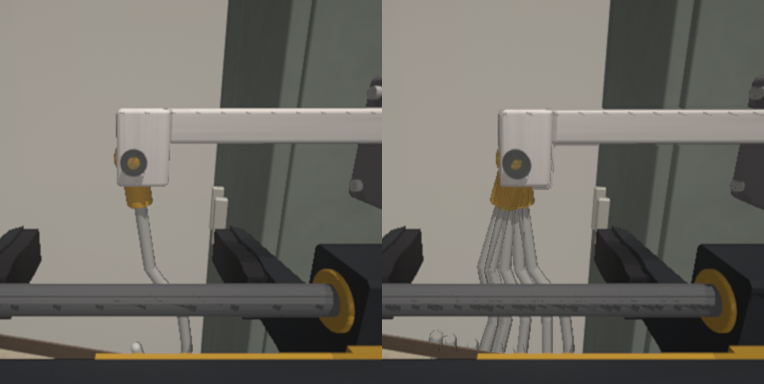

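carry_out(series=[0.0065, 0.0022, 0, 0, 0, 0, -1, 0, 0, 0, 0, 0, 0, -0.5, 0, 0, 0, 0, 0, 0, 0, 0, 0, 0, 0, 0, 0, 0.2, 0, 0, 0, 0, 0, 0, 0.35, 0, 0, 0, 0, 0, 0, 0.45, 0, 0, 0, 0, 0, 0, 0.52, 0, 0, 0, 0, 0, 0, 0.57], force=3)

```text
clock: 7.3
eef_pos: [0.4853, 0.0896, 0.3577]
tcp_rot: [0.549, -0.446, -0.548, -0.446]
ft_force: [-0.7, 0.1, 0.3]
width: 0.0342
finger_force: 0.0
```

carry_out(series=[0, 0, 0, 0, 0, 0, 0.61, 0, 0, 0, 0, 0, 0, 0.64, 0, 0, 0, 0, 0, 0, 0.67, 0, 0, 0, 0, 0, 0, 0.7, 0, 0, 0, 0, 0, 0, 0.73, 0, 0, 0, 0, 0, 0, 0.76, 0, 0, 0, 0, 0, 0, 0.78, 0, 0, 0, 0, 0, 0, 0.8])

```text
clock: 8.1
eef_pos: [0.4854, 0.0896, 0.3577]
tcp_rot: [0.549, -0.446, -0.548, -0.446]
ft_force: [0.5, -0.1, -0.0]
width: 0.0092
finger_force: 0.1
```

carry_out(series=[0, 0, 0, 0, 0, 0, 0.82, 0, 0, 0, 0, 0, 0, 0.83, 0, 0, 0, 0, 0, 0, 0.84, 0, 0, 0, 0, 0, 0, 0.84, 0, 0, 0, 0, 0, 0, 0.84, 0, 0, 0, 0, 0, 0, 0.84, 0, 0, 0, 0, 0, 0, 0.84, 0, 0, 0, 0, 0, 0, 0.84])

```text
clock: 8.9
eef_pos: [0.4853, 0.0896, 0.3577]
tcp_rot: [0.549, -0.446, -0.548, -0.446]
ft_force: [-0.9, -0.4, -0.7]
width: 0.0072
finger_force: 0.0
```

```bash
python3 - <<'E'
from h import *
P=[];
for i in range(4):
    p=shot('wrist'); P.append(p['pixels'].astype(int))
s=readout.get_state(); print(s['clock'],s['width'],s['ft_force'].round(1),s['finger_force'])
p7=P[-1].astype(np.uint8); lo=np.min(P,0).astype(np.uint8)
cv2.imwrite('pics/f.png',np.hstack([p7[:,130:],lo[:,130:]])[:,:,::-1])
E
```

```text
9.1 0.007236575272700551 [ 0.1 -1.  -0.9] 0.0
```

View pics/f.png

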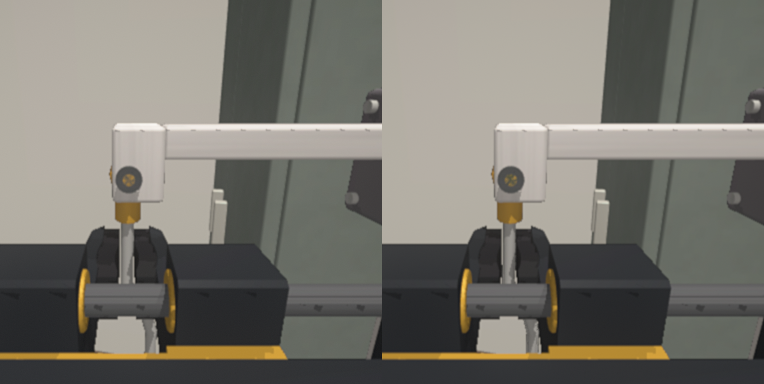

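The hook is captured between the fingers with a 7 mm gap and zero finger force. I'll centre on its rest position, then open slowly and check the residual swing.

carry_out(series=[0, -0.0004, 0, 0, 0, 0, 0.83, 0, -0.0004, 0, 0, 0, 0, 0.83, 0, 0, 0, 0, 0, 0, 0.83, 0, 0, 0, 0, 0, 0, 0.83, 0, 0, 0, 0, 0, 0, 0.83, 0, 0, 0, 0, 0, 0, 0.83, 0, 0, 0, 0, 0, 0, 0.83, 0, 0, 0, 0, 0, 0, 0.82])

```text
clock: 9.9
eef_pos: [0.4846, 0.0895, 0.3577]
tcp_rot: [0.549, -0.446, -0.548, -0.446]
ft_force: [0.5, 0.5, -0.5]
width: 0.0079
finger_force: 0.0
```

carry_out(series=[0, 0, 0, 0, 0, 0, 0.81, 0, 0, 0, 0, 0, 0, 0.8, 0, 0, 0, 0, 0, 0, 0.7, 0, 0, 0, 0, 0, 0, 0.4, 0, 0, 0, 0, 0, 0, 0, 0, 0, 0, 0, 0, 0, -0.5, 0, 0, 0, 0, 0, 0, -0.9, 0, 0, 0, 0, 0, 0, -1])

```text
clock: 10.7
eef_pos: [0.4846, 0.0895, 0.3577]
tcp_rot: [0.549, -0.446, -0.548, -0.446]
ft_force: [-0.3, -0.1, -0.5]
width: 0.0513
finger_force: 0.0
```

carry_out(series=[0, 0, 0, 0, 0, 0, -1, 0, 0, -0.02, 0, 0, 0, -1, 0, 0, -0.045, 0, 0, 0, -1, 0, 0, -0.045, 0, 0, 0, -1, 0, 0, -0.045, 0, 0, 0, -1, 0, 0, 0, 0, 0, 0, -1, 0, 0, 0, 0, 0, 0, -1])

```text
clock: 11.4
eef_pos: [0.5164, -0.0638, 0.3572]
tcp_rot: [0.549, -0.447, -0.548, -0.447]
ft_force: [0.1, 0.5, 0.6]
width: 0.0883
finger_force: 0.0
```

```bash
cat > swing.py <<'E'
from h import *
P=[];
for i in range(12):
    p=shot('wrist'); P.append(p['pixels'])
s=readout.get_state(); print(s['clock'],s['width'],s['eef_pos'])
b=proj(p,cw([0,0,.3965-.108]))[0]; print(b, proj(p,cw([0,0,.3965]))[0])
l,t=int(b[0])-50,int(b[1])-90
st=np.array(P)[:,t:t+110,l:l+100].astype(int); g=st.sum(3)
# bowl row: cross-correlation by phase for lower part
a=[cv2.phaseCorrelate(np.float64(g[0,60:]),np.float64(x[60:]))[0][0] for x in g]; print('shift px',np.round(a,2), 'range',np.ptp(g,0).max())
lo=st.min(0).astype(np.uint8)
cv2.imwrite('pics/g.png',cv2.resize(np.hstack([st[0].astype(np.uint8),lo]),None,fx=3,fy=3)[:,:,::-1])
E
python3 swing.py
```

```text
12.0 0.08829228795232606 [ 0.5161472  -0.0621042   0.35769993]
[258.01414152 245.63171869] [258.15639447 137.54919787]
shift px [ 0.   -0.09 -0.22 -0.51 -0.91 -0.93 -0.85 -0.44 -0.07  0.11  0.29  0.39] range 186
```

View pics/g.png

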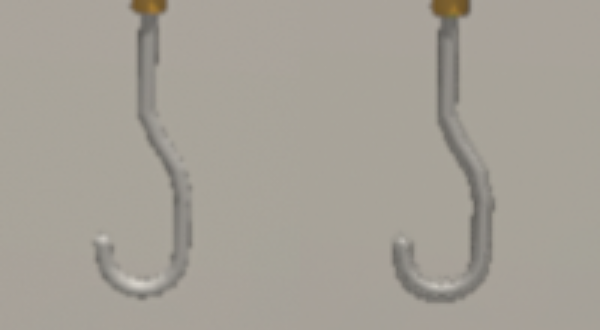

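The hook is now practically still: residual swing is ~0.65 px, about 0.006 rad. Next is the panel.

```bash
cat >> h.py <<'E'
th=.125; Yp=np.array([-np.sin(th),np.cos(th),0]); Bc=np.array([.517,-.3106,.110])
E
python3 -c "
from h import *
g=Bc+.072*Yp; plan([g[0],g[1],.28],rot([0,0,-1],Yp))"
```

```text
t 12.0 pos [ 0.5161 -0.0621  0.3577] q [-0.65  0.63  1.26  1.23  2.37 -0.46] F [-0.3  0.8 -0.9] w 0.0883
turn [-0.0635 -1.5703  0.0631] deg 90.1 shift now [-0.0776 -0.0441 -0.1717] shift after turn [-0.1747 -0.0301  0.0777]
```

carry_out(series=[0, 0, -0.02, -0.0058, -0.1428, 0.0057, -1, 0, 0, -0.02, -0.0058, -0.1428, 0.0057, -1, 0, 0, 0, -0.0058, -0.1428, 0.0057, 0.18, 0, 0, 0, -0.0058, -0.1428, 0.0057, 0.18, 0, 0, 0, -0.0058, -0.1428, 0.0057, 0.18, 0, 0, 0, -0.0058, -0.1428, 0.0057, 0.18, 0, 0, 0, -0.0058, -0.1428, 0.0057, 0.18, 0, 0, 0, -0.0058, -0.1428, 0.0057, 0.18])

```text
clock: 12.8
eef_pos: [0.5242, -0.1016, 0.361]
tcp_rot: [-0.162, 0.641, 0.739, 0.133]
ft_force: [0.0, 0.0, -0.6]
width: 0.0422
finger_force: 0.0
```

carry_out(series=[0, 0, 0, -0.0058, -0.1428, 0.0057, 0.18, 0, 0, 0, -0.0058, -0.1428, 0.0057, 0.18, 0, 0, 0, -0.0058, -0.1428, 0.0057, 0.18, -0.03, -0.006, 0.01, 0, 0, 0, 0.18, -0.035, -0.008, 0.02, 0, 0, 0, 0.18, -0.035, -0.008, 0.02, 0, 0, 0, 0.18, -0.035, -0.008, 0.02, 0, 0, 0, 0.18, 0, 0, 0, 0, 0, 0, 0.18])

```text
clock: 13.6
eef_pos: [0.51, -0.2419, 0.2874]
tcp_rot: [-0.002, 0.663, 0.748, -0.001]
ft_force: [-0.1, 0.5, -1.1]
width: 0.0362
finger_force: 0.0
```

```bash
python3 - <<'E'
from h import *
g=Bc+.072*Yp; plan([g[0],g[1],.22],rot([0,0,-1],Yp))
p=shot('wrist','w1.png')
h=cv2.cvtColor(p['pixels'],cv2.COLOR_RGB2HSV); m=cv2.inRange(h,(95,120,60),(128,255,255))
n,lab,st,ce=cv2.connectedComponentsWithStats(m); i=st[1:,4].argmax()+1; v=np.argwhere(lab==i)[:,::-1].astype(np.float32)
rt=cv2.minAreaRect(v); P=np.array([onz(p,u,.12) for u in cv2.boxPoints(rt)]); print(st[i],rt,P.round(4).tolist(),P.mean(0).round(4))
print('pred',proj(p,[Bc+[0,0,.01],Bc+[0,0,.01]+.09*Yp,Bc+[0,0,.01]-.09*Yp]).round(1).tolist())
E
```

```text
t 13.6 pos [ 0.51   -0.2419  0.2874] q [-0.65  0.39  1.21 -0.    1.54 -0.77] F [-0.1  0.5 -1.1] w 0.0362
turn [-0.0037 -0.0027 -0.0042] deg 0.4 shift now [ 0.0028 -0.0014  0.0674] shift after turn [ 0.003  -0.0017  0.0674]
[ 252  155   11  129 1026] ((257.04730224609375, 219.00064086914062), (9.769377708435059, 128.0963897705078), 0.7742201685905457) [[0.517, -0.3558, 0.12], [0.503, -0.2215, 0.12], [0.512, -0.2205, 0.12], [0.5271, -0.3547, 0.12]] [ 0.5148 -0.2881  0.12  ]
pred [[256.5, 243.7], [256.0, 155.0], [256.9, 319.6]]
```

View pics/w1.png

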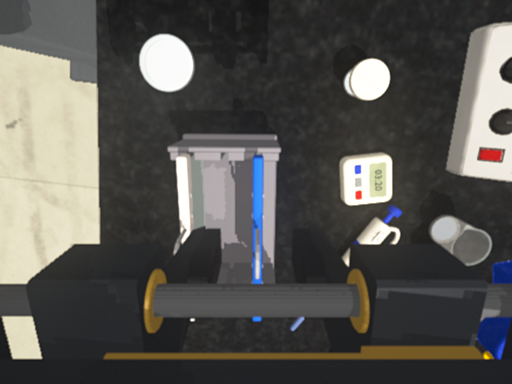

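The wrist view shows the blue rail vertical in the image at u≈257, with its left end at row 155, as predicted. It is centred between the fingers. Descending to grip.

carry_out(series=[0.003, -0.0005, 0.045, 0, 0, -0.004, 0.18, 0, 0, 0.045, 0, 0, 0, 0.18, 0, 0, 0.04, 0, 0, 0, 0.18, 0, 0, 0.02, 0, 0, 0, 0.18, 0, 0, 0.0124, 0, 0, 0, 0.18, 0, 0, 0, 0, 0, 0, 0.18, 0, 0, 0, 0, 0, 0, 0.6])

```text
clock: 14.35
eef_pos: [0.5112, -0.2361, 0.1295]
tcp_rot: [0.001, 0.66, 0.751, 0.0]
ft_force: [0.1, -0.8, 0.5]
width: 0.0302
finger_force: 0.0
```

```bash
python3 -c "
from h import *
g=Bc+.072*Yp; plan([g[0],g[1],.125],rot([0,0,-1],Yp))"
```

```text
t 14.35 pos [ 0.5112 -0.2361  0.1295] q [-0.64  0.53  1.46  0.    1.14 -0.77] F [ 0.1 -0.8  0.5] w 0.0302
turn [0.0021 0.002  0.0043] deg 0.3 shift now [-0.0026 -0.0035  0.0045] shift after turn [-0.0026 -0.0035  0.0045]
```

carry_out(series=[-0.0015, -0.002, 0.0035, 0, 0, 0, 0.5, 0, 0, 0, 0, 0, 0, 0.6, 0, 0, 0, 0, 0, 0, 0.7, 0, 0, 0, 0, 0, 0, 0.8, 0, 0, 0, 0, 0, 0, 1, 0, 0, 0, 0, 0, 0, 1, 0, 0, 0, 0, 0, 0, 1], force=40)

```text
clock: 15.05
eef_pos: [0.5088, -0.238, 0.125]
tcp_rot: [0.001, 0.66, 0.751, 0.0]
ft_force: [-0.0, 1.3, 4.2]
width: 0.0095
finger_force: 40.0
```

```bash
python3 -c "
from h import *
g=Bc+.072*Yp; plan([g[0],g[1],.125],rot([0,0,-1],Yp)); print(readout.get_state()['finger_force'])"
```

```text
t 15.05 pos [ 0.5088 -0.238   0.125 ] q [-0.65  0.54  1.47 -0.    1.13 -0.78] F [-0.   1.3  4.2] w 0.0095
turn [0.001  0.0011 0.0039] deg 0.2 shift now [-0.001 -0.001  0.   ] shift after turn [-0.001 -0.001  0.   ]
39.950332967564464
```

carry_out(series=[0, 0, -0.003, 0, 0, 0, 1, 0, 0, -0.008, 0, 0, 0, 1, 0, 0, -0.012, 0, 0, 0, 1, 0, 0, -0.015, 0, 0, 0, 1, 0, 0, -0.015, 0, 0, 0, 1, 0, 0, -0.015, 0, 0, 0, 1, 0, 0, -0.015, 0, 0, 0, 1, 0, 0, -0.015, 0, 0, 0, 1], force=50)

```text
clock: 15.85
eef_pos: [0.5084, -0.2377, 0.2241]
tcp_rot: [0.0, 0.66, 0.751, -0.0]
ft_force: [-0.2, -0.3, -1.6]
width: 0.0098
finger_force: 49.9
```

carry_out(series=[0, 0, -0.015, 0, 0, 0, 1, 0, 0, -0.015, 0, 0, 0, 1, 0, 0, -0.015, 0, 0, 0, 1, 0, 0, -0.01, 0, 0, 0, 1, 0, 0, 0, 0, 0, 0, 1])

```text
clock: 16.35
eef_pos: [0.5088, -0.2379, 0.2793]
tcp_rot: [0.002, 0.66, 0.751, 0.0]
ft_force: [0.2, 0.6, -1.9]
width: 0.0094
finger_force: 49.9
```

```bash
python3 - <<'E'
from h import *
A=Xc();B=Yc(); t=cw([-.075,.072,.2715]); plan(t,rot([0,0,-1],B)); print(t,readout.get_state()['moment'].round(3))
q=shot('side'); p=shot('wrist')
s=readout.get_state(); c=s['eef_pos']-.072*Yp
for im in (q,p):
  for k in ([0,0,-.015],[0,0,.037],.09*Yp+[0,0,-.015],-.09*Yp+[0,0,-.015]): print(proj(im,c+np.array(k)).round(0).tolist(),end=' ')
a=cv2.resize(q['pixels'][120:320,190:330],None,fx=2.5,fy=2.5); b=cv2.resize(p['pixels'],None,fx=.85,fy=.85)
H=500; cv2.imwrite('pics/l.png',np.hstack([a,cv2.copyMakeBorder(b,0,H-b.shape[0],0,0,0)])[:,:,::-1])
E
```

```text
t 16.35 pos [ 0.5088 -0.2379  0.2793] q [-0.65  0.39  1.24 -0.    1.51 -0.78] F [ 0.2  0.6 -1.9] w 0.0094
turn [ 0.0022  0.0025 -0.0761] deg 4.4 shift now [ 0.4049 -0.0619  0.0067] shift after turn [ 0.4084 -0.031   0.0078]
[0.39531359 0.15562485 0.2715    ] [0.183 0.076 0.016]
[[255.0, 206.0]] [[255.0, 187.0]] [[250.0, 187.0]] [[260.0, 228.0]] [[257.0, 370.0]] [[258.0, 481.0]] [[258.0, 215.0]] [[257.0, 486.0]]
```

View pics/l.png

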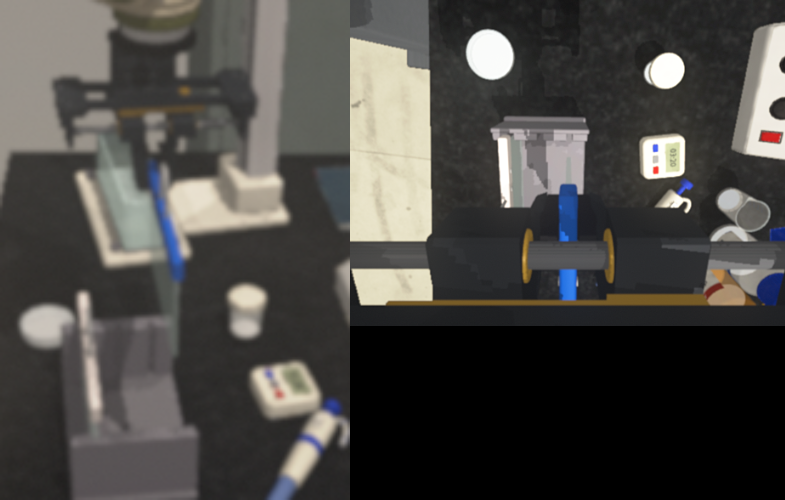

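The panel is out of the rack and held by the rail, nearly level: rail ends are within 2 px of prediction in the side view. I'll carry it around the front of the hook.

carry_out(series=[0.005, -0.004, 0, 0, 0, -0.0254, 1, 0.015, -0.012, 0, 0, 0, -0.0254, 1, 0.025, -0.02, 0, 0, 0, -0.0254, 1, 0.027, -0.022, 0, 0, 0, 0, 1, 0.027, -0.022, 0, 0, 0, 0, 1, 0.027, -0.022, 0, 0, 0, 0, 1, 0.03, -0.004, 0, 0, 0, 0, 1, 0.034, 0, 0, 0, 0, 0, 1])

```text
clock: 17.25
eef_pos: [0.3661, -0.0706, 0.2771]
tcp_rot: [-0.0, 0.631, 0.776, -0.0]
ft_force: [0.7, -0.6, -2.0]
width: 0.0091
finger_force: 49.9
```

carry_out(series=[0.034, 0, 0, 0, 0, 0, 1, 0.034, 0, 0, 0, 0, 0, 1, 0.034, 0, 0, 0, 0, 0, 1, 0.034, 0, 0, 0, 0, 0, 1, 0.034, 0, 0, 0, 0, 0, 1, 0.03, 0, 0, 0, 0, 0, 1, 0.015, 0, 0, 0, 0, 0, 1, 0, 0, 0, 0, 0, 0, 1])

```text
clock: 18.05
eef_pos: [0.3227, 0.1401, 0.277]
tcp_rot: [-0.0, 0.629, 0.777, -0.0]
ft_force: [-0.2, -0.5, -2.7]
width: 0.0094
finger_force: 49.9
```

```bash
python3 - <<'E'
from h import *
plan(cw([-.06,.072,.2725]),rot([0,0,-1],Yc()))
plan(cw([0,.072,.2725]),rot([0,0,-1],Yc()))
q=shot('side'); p=shot('top')
for n,im in (('side',q),('top',p)):
  for l in ('panel_blue_bail','hook','panel_blue'):
    r=cams.trace(im,l); print(n,l,[(x['rect'],round(x['confidence'],2)) for x in r[:2]])
c=readout.get_state()['eef_pos']-.072*Yc()
for im in (q,p): print(proj(im,[c-[0,0,.015],c+[0,0,.037],c+.09*Yc()-[0,0,.015],c-.09*Yc()-[0,0,.015],cw([0,0,.3965]),cw([0,0,.2835])]).round(1).tolist())
a=cv2.resize(q['pixels'][60:200,185:285],None,fx=4,fy=4,interpolation=cv2.INTER_CUBIC);b=cv2.resize(p['pixels'][130:270,50:150],None,fx=4,fy=4,interpolation=cv2.INTER_CUBIC)
cv2.imwrite('pics/m.png',np.hstack([a,b])[:,:,::-1])
E
```

```text
t 18.05 pos [0.3227 0.1401 0.277 ] q [ 0.07  0.01  1.74 -0.    1.39 -0.14] F [-0.2 -0.5 -2.7] w 0.0094
turn [-0.0003  0.0002  0.0042] deg 0.2 shift now [0.0001 0.0892 0.0045] shift after turn [0.0005 0.0892 0.0045]
t 18.05 pos [0.3227 0.1401 0.277 ] q [ 0.07  0.01  1.74 -0.    1.39 -0.14] F [-0.2 -0.5 -2.7] w 0.0094
turn [-0.0003  0.0002  0.0042] deg 0.2 shift now [-0.0002  0.1492  0.0044] shift after turn [0.0005 0.1492 0.0045]
side panel_blue_bail [([190.2, 126.2, 201.6, 181.0], 0.77)]
side hook [([242.8, 99.5, 248.4, 133.4], 0.45)]
side panel_blue [([188.7, 124.2, 198.7, 174.1], 0.77)]
top panel_blue_bail [([111.6, 260.3, 195.1, 282.6], 0.67)]
top hook [([105.8, 185.9, 130.3, 209.9], 0.64)]
top panel_blue [([113.9, 263.6, 192.2, 282.8], 0.81)]
[[193.7, 139.6], [192.8, 123.4], [190.7, 128.2], [197.0, 152.2], [242.0, 93.5], [241.9, 129.4]]
[[148.2, 271.7], [140.9, 273.5], [104.1, 281.7], [191.9, 261.7], [110.4, 191.7], [130.8, 199.6]]
```

View pics/m.png

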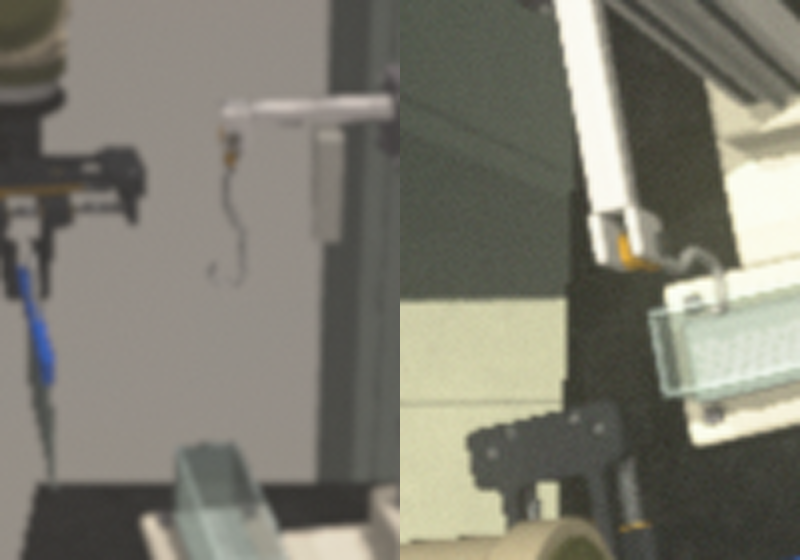

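carry_out(series=[0, 0.01, 0.002, 0, 0, 0.002, 1, 0, 0.02, 0.002, 0, 0, 0.002, 1, 0.0003, 0.025, 0.002, 0, 0, 0, 1, 0, 0.025, 0, 0, 0, 0, 1, 0, 0.017, 0, 0, 0, 0, 1, 0, 0.007, 0, 0, 0, 0, 1, 0, 0, 0, 0, 0, 0, 1, 0, 0, 0, 0, 0, 0, 1])

```text
clock: 19.25
eef_pos: [0.4252, 0.1599, 0.2712]
tcp_rot: [0.0, 0.633, 0.774, -0.0]
ft_force: [-0.3, 0.6, -1.4]
width: 0.0094
finger_force: 49.9
```

```bash
cat > v.py <<'E'
import sys
from h import *
plan(cw([0,.072,.271]),rot([0,0,-1],Yc()))
q=shot('side'); c=readout.get_state()['eef_pos']-.072*Yc()
print(proj(q,[c-[0,0,.015],c+[0,0,.037],c+.09*Yc()-[0,0,.005],c-.09*Yc()-[0,0,.005],c-.09*Yc()-[0,0,.025],cw([0,0,.3965]),cw([0,0,.2835])]).round(1).tolist())
a=cv2.resize(q['pixels'][80:180,195:275],None,fx=6,fy=6,interpolation=cv2.INTER_CUBIC)
cv2.imwrite('pics/'+sys.argv[1],a[:,:,::-1])
E
python3 v.py n.png
```

```text
t 19.25 pos [0.4252 0.1599 0.2712] q [ 0.1   0.21  1.53 -0.    1.41 -0.1 ] F [-0.3  0.6 -1.4] w 0.0094
turn [-0.0003  0.0005 -0.004 ] deg 0.2 shift now [0.0021 0.0448 0.0002] shift after turn [0.0019 0.0448 0.0002]
[[227.6, 138.8], [227.4, 122.9], [222.9, 124.8], [232.8, 148.1], [232.8, 154.3], [242.0, 93.5], [241.9, 129.4]]
```

View pics/n.png

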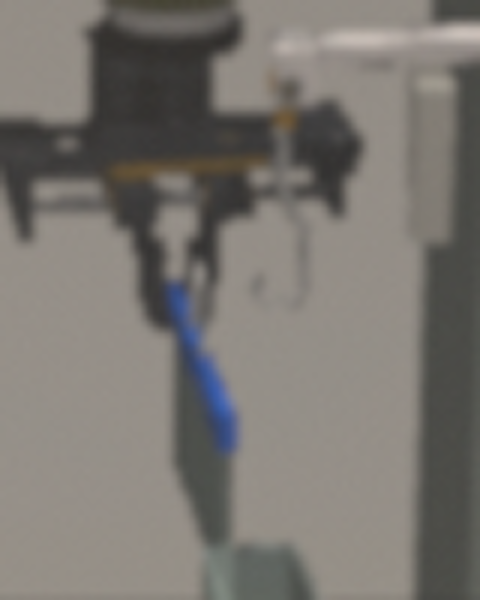

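The panel is in front of the hook and level within ~1 px. The bail wire is ~5 mm above the tip height and the hook is still. That was already 11 viewed pictures, one past the limit of ten, so from here I'll check numerically only. Moving in over the tip.

carry_out(series=[0.001, 0.005, 0, 0, 0, -0.002, 1, 0.001, 0.008, 0, 0, 0, -0.002, 1, 0, 0.009, 0, 0, 0, 0, 1, 0, 0.009, 0, 0, 0, 0, 1, 0, 0.007, 0, 0, 0, 0, 1, 0, 0.004, 0, 0, 0, 0, 1, 0, 0, 0, 0, 0, 0, 1, 0, 0, 0, 0, 0, 0, 1])

```text
clock: 20.1
eef_pos: [0.4663, 0.1704, 0.2713]
tcp_rot: [0.0, 0.631, 0.776, -0.0]
ft_force: [0.4, 0.2, -2.2]
width: 0.0099
finger_force: 49.9
```

```bash
cat > w.py <<'E'
from h import *
plan(cw([-.003,.072,.2465]),rot([0,0,-1],Yc()))
F=[];g=[]
for i in range(8):
    q=shot('side'); s=readout.get_state(); F.append(s['ft_force']); g.append(q)
print('F',np.mean(F,0).round(2))
for l in ('hook','panel_blue','panel_blue_bail'):
    for x in cams.trace(q,l)[:2]: print(l,np.round(x['rect'],1).tolist(),round(x['confidence'],2))
c=readout.get_state()['eef_pos']-.072*Yc()
print('pred bail',proj(q,c+[0,0,.037]).round(1),'hook tip/bottom/seat',proj(q,[cw([-.0165,0,.2985]),cw([-.0035,0,.2755]),cw([-.0034,0,.2835])]).round(1).tolist())
I=np.array([x['pixels'].astype(int).sum(2) for x in g]); d=np.ptp(I,0); print('change near hook',d[88:135,234:252].max(),'rest',np.median(d.max(1)))
E
python3 w.py
```

```text
t 20.1 pos [0.4663 0.1704 0.2713] q [ 0.11  0.28  1.43 -0.    1.43 -0.09] F [ 0.4  0.2 -2.2] w 0.0099
turn [0.     0.0006 0.0001] deg 0.0 shift now [-0.     -0.0005  0.0248] shift after turn [-0.     -0.0005  0.0248]
F [-0.15  0.03 -1.93]
hook [244.0, 99.1, 246.9, 130.1] 0.65
hook [223.4, 54.8, 310.0, 226.8] 0.22
panel_blue [236.2, 123.6, 250.4, 177.2] 0.69
panel_blue_bail [237.3, 125.7, 250.7, 177.3] 0.67
pred bail [[241.2 121.7]] hook tip/bottom/seat [[236.6, 125.1], [240.8, 131.9], [240.8, 129.4]]
change near hook 46 rest 16.0
```

carry_out(series=[0, -0.0003, 0.003, 0, 0, 0, 1, 0, 0, 0.005, 0, 0, 0, 1, 0, 0, 0.005, 0, 0, 0, 1, 0, 0, 0.004, 0, 0, 0, 1, 0, 0, 0.002, 0, 0, 0, 1, 0, 0, 0, 0, 0, 0, 1])

```text
clock: 21.25
eef_pos: [0.4661, 0.1704, 0.2521]
tcp_rot: [0.0, 0.631, 0.776, -0.0]
ft_force: [-0.4, 0.2, -2.0]
width: 0.0095
finger_force: 49.9
```

```bash
python3 w.py
```

```text
t 21.25 pos [0.4661 0.1704 0.2521] q [ 0.11  0.3   1.46 -0.    1.38 -0.09] F [-0.4  0.2 -2. ] w 0.0095
turn [-0.0003  0.0005  0.    ] deg 0.0 shift now [-0.     -0.0003  0.0056] shift after turn [-0.     -0.0003  0.0056]
F [ 0.08 -0.31 -1.99]
hook [239.3, 99.2, 250.0, 130.8] 0.57
panel_blue [236.1, 127.9, 249.1, 179.1] 0.72
panel_blue_bail [237.8, 130.4, 251.2, 182.1] 0.78
pred bail [[241.1 127.6]] hook tip/bottom/seat [[236.6, 125.1], [240.8, 131.9], [240.8, 129.4]]
change near hook 124 rest 16.5
```

carry_out(series=[0, 0, 0.002, 0, 0, 0, 1, 0, 0, 0.0015, 0, 0, 0, 1, 0, 0, 0.001, 0, 0, 0, 1, 0, 0, 0, 0, 0, 0, 1])

```text
clock: 22.2
eef_pos: [0.4664, 0.1704, 0.2483]
tcp_rot: [0.001, 0.631, 0.776, 0.0]
ft_force: [-0.7, 1.0, 2.1]
width: 0.0095
finger_force: 49.9
```

```bash
python3 w.py; python3 - <<'E'
from h import *
P=[shot('side')['pixels'].astype(float).sum(2)[108:118,236:252] for _ in range(14)]
# shank lateral position: dark-weighted centroid per frame
for x in P:
    w=np.clip(np.median(x,1,keepdims=True)-x-25,0,None); print(round((w*np.arange(x.shape[1])).sum()/w.sum(),2),end=' ')
E
```

```text
t 22.2 pos [0.4664 0.1704 0.2483] q [ 0.11  0.3   1.47 -0.    1.37 -0.09] F [-0.7  1.   2.1] w 0.0095
turn [0.0014 0.0008 0.0001] deg 0.1 shift now [ 0.     -0.0006  0.0018] shift after turn [ 0.     -0.0006  0.0018]
F [0.26 0.75 2.89]
hook [239.1, 101.2, 246.6, 129.9] 0.63
hook [214.5, 248.2, 269.6, 324.2] 0.26
panel_blue [236.8, 131.1, 248.0, 184.1] 0.75
panel_blue_bail [239.4, 135.3, 247.0, 182.6] 0.94
panel_blue_bail [221.0, 234.1, 232.2, 293.4] 0.44
pred bail [[241.1 129. ]] hook tip/bottom/seat [[236.6, 125.1], [240.8, 131.9], [240.8, 129.4]]
change near hook 48 rest 15.0
8.91 8.84 8.82 8.82 8.83 8.93 8.82 8.76 8.87 8.88 8.89 8.85 8.89 8.95
```

The bail seats at TCP z≈0.248, where 0.2465 was predicted, and the vertical force went from −2 to +2.9 N. I'll ease off, centre it plumb, and open gradually.

carry_out(series=[0, 0.0006, -0.0004, 0, 0, 0, 1, 0, 0.0006, -0.0004, 0, 0, 0, 1, 0, 0.0006, 0, 0, 0, 0, 1, 0, 0, 0, 0, 0, 0, 1, 0, 0, 0, 0, 0, 0, 1, 0, 0, 0, 0, 0, 0, 1])

```text
clock: 24.05
eef_pos: [0.4677, 0.1709, 0.2485]
tcp_rot: [0.0, 0.631, 0.776, -0.0]
ft_force: [-0.5, 2.1, -0.3]
width: 0.0097
finger_force: 49.9
```

```bash
python3 w.py | grep -v hook
```

```text
t 24.05 pos [0.4677 0.1709 0.2485] q [ 0.11  0.3   1.46 -0.    1.38 -0.09] F [-0.5  2.1 -0.3] w 0.0097
turn [-0.0001  0.0002  0.0001] deg 0.0 shift now [-0.0002 -0.002   0.002 ] shift after turn [-0.0002 -0.002   0.002 ]
F [-0.65  2.21 -0.43]
panel_blue [236.8, 131.9, 248.2, 182.3] 0.83
panel_blue [281.7, 238.8, 296.8, 255.4] 0.41
panel_blue_bail [238.2, 134.0, 247.6, 181.5] 0.64
```

carry_out(series=[0.0005, 0, 0, 0, 0, 0, 1, 0.0005, 0, 0, 0, 0, 0, 1, 0, 0, 0, 0, 0, 0, 1, 0, 0, 0, 0, 0, 0, 1])

```text
clock: 25.0
eef_pos: [0.4677, 0.1716, 0.2487]
tcp_rot: [0.0, 0.631, 0.776, -0.0]
ft_force: [-0.5, -0.0, -0.6]
width: 0.0098
finger_force: 49.9
```

```bash
python3 w.py | grep -v -e panel_blue; python3 -c "
from h import *
print(readout.get_state()['moment'])
q=shot('side');p=shot('top')
h=lambda i,b:np.argwhere(cv2.inRange(cv2.cvtColor(i['pixels'],cv2.COLOR_RGB2HSV),(100,110,50),(128,255,255))[b[1]:b[3],b[0]:b[2]])[:,::-1]+[b[0],b[1]]
v=h(q,(225,110,262,190)); print(v.min(0),v.max(0))
c=readout.get_state()['eef_pos']-.072*Yc()
print(proj(q,[c+k*.09*Yc()+[0,0,z] for k in(1,-1) for z in (-.005,-.025)]).round(1).tolist())"
```

```text
t 25.0 pos [0.4677 0.1716 0.2487] q [ 0.11  0.3   1.46 -0.    1.38 -0.09] F [-0.5 -0.  -0.6] w 0.0098
turn [0.0003 0.0007 0.    ] deg 0.0 shift now [-0.0009 -0.0021  0.0022] shift after turn [-0.0009 -0.0021  0.0022]
F [ 0.52  0.02 -0.77]
hook [241.9, 101.3, 249.0, 118.0] 0.68
pred bail [[241.6 128.6]] hook tip/bottom/seat [[236.6, 125.1], [240.8, 131.9], [240.8, 129.4]]
change near hook 42 rest 12.0
[-0.01167833  0.07135438  0.03825086]
[236 133] [248 159]
[[236.3, 130.1], [236.3, 135.8], [247.4, 153.5], [247.4, 159.7]]
```

Forces are near zero and the rail is level, so releasing gently.

carry_out(series=[0, 0, 0.0003, 0, 0, 0, 1, 0, 0, 0, 0, 0, 0, 1, 0, 0, 0, 0, 0, 0, 1, 0, 0, 0, 0, 0, 0, 0.77, 0, 0, 0, 0, 0, 0, 0.76, 0, 0, 0, 0, 0, 0, 0.75, 0, 0, 0, 0, 0, 0, 0.74, 0, 0, 0, 0, 0, 0, 0.74], force=4)

```text
clock: 26.45
eef_pos: [0.4677, 0.1717, 0.2484]
tcp_rot: [0.0, 0.631, 0.776, -0.0]
ft_force: [-0.3, -0.4, 0.3]
width: 0.0112
finger_force: 0.0
```

carry_out(series=[0, 0, 0, 0, 0, 0, 0.74, 0, 0, 0, 0, 0, 0, 0.74, 0, 0, 0, 0, 0, 0, 0.74, 0, 0, 0, 0, 0, 0, 0.74, 0, 0, 0, 0, 0, 0, 0.74, 0, 0, 0, 0, 0, 0, 0.74, 0, 0, 0, 0, 0, 0, 0.74, 0, 0, 0, 0, 0, 0, 0.74])

```text
clock: 27.25
eef_pos: [0.4677, 0.1717, 0.2484]
tcp_rot: [0.0, 0.631, 0.776, -0.0]
ft_force: [0.4, -0.3, 0.5]
width: 0.0111
finger_force: 0.0
```

```bash
cat > s.py <<'E'
from h import *
h=lambda i,b:np.argwhere(cv2.inRange(cv2.cvtColor(i['pixels'],cv2.COLOR_RGB2HSV),(100,110,50),(128,255,255))[b[1]:b[3],b[0]:b[2]])[:,::-1]+[b[0],b[1]]
o=[];F=[]
for i in range(14):
    q=shot('side'); v=h(q,(225,110,265,190)); s=readout.get_state(); F.append(s['ft_force'])
    e=v[v[:,1]>v[:,1].max()-8]; o.append([v[:,1].max(),*e.mean(0).round(2),*v.mean(0).round(2),len(v)])
print(np.array(o)); print('F',np.mean(F,0).round(2),'w',s['width'],s['finger_force'],'t',s['clock'],s['eef_pos'].round(4))
E
python3 s.py
```

```text
[[159.   246.43 155.21 242.62 145.94  88.  ]
 [160.   246.74 155.91 242.76 146.1   86.  ]
 [160.   246.91 155.73 242.72 145.88  85.  ]
 [159.   246.79 155.08 242.55 145.43  86.  ]
 [159.   246.79 155.08 242.71 145.7   83.  ]
 [159.   246.79 155.08 242.56 145.42  85.  ]
 [159.   246.68 154.96 242.65 145.68  84.  ]
 [160.   246.74 155.91 242.71 146.08  86.  ]
 [160.   246.62 155.79 242.81 146.43  83.  ]
 [159.   246.32 155.29 242.75 146.62  81.  ]
 [159.   246.16 155.28 242.57 146.31  77.  ]
 [159.   246.   155.12 242.34 145.95  80.  ]
 [159.   246.   155.12 242.34 145.95  80.  ]
 [159.   246.   155.12 242.48 146.32  77.  ]]
F [-0.09  0.09  0.42] w 0.011905882599599444 0.0 t 27.95 [0.4677 0.1717 0.2484]
```

carry_out(series=[0, 0, 0, 0, 0, 0, 0.74, 0, 0, 0, 0, 0, 0, 0.74, 0, 0, 0, 0, 0, 0, 0.74, 0, 0, 0, 0, 0, 0, 0.74, 0, 0, 0, 0, 0, 0, 0.74, 0, 0, 0, 0, 0, 0, 0.74, 0, 0, 0, 0, 0, 0, 0.74, 0, 0, 0, 0, 0, 0, 0.74])

```text
clock: 28.75
eef_pos: [0.4677, 0.1717, 0.2484]
tcp_rot: [0.0, 0.631, 0.776, -0.0]
ft_force: [-0.2, -0.1, 0.0]
width: 0.0112
finger_force: 0.0
```

carry_out(series=[0, 0, 0, 0, 0, 0, 0.74, 0, 0, 0, 0, 0, 0, 0.74, 0, 0, 0, 0, 0, 0, 0.74, 0, 0, 0, 0, 0, 0, 0.74, 0, 0, 0, 0, 0, 0, 0.73, 0, 0, 0, 0, 0, 0, 0.72, 0, 0, 0, 0, 0, 0, 0.71, 0, 0, 0, 0, 0, 0, 0.7])

```text
clock: 29.55
eef_pos: [0.4677, 0.1717, 0.2484]
tcp_rot: [0.0, 0.631, 0.776, 0.0]
ft_force: [0.7, -0.6, 0.4]
width: 0.0131
finger_force: 0.0
```

```bash
python3 s.py
```

```text
[[159.   246.38 155.24 242.7  146.51  84.  ]
 [159.   246.38 155.24 242.7  146.46  83.  ]
 [159.   246.38 155.24 242.76 146.63  82.  ]
 [159.   246.38 155.24 242.72 146.41  82.  ]
 [159.   246.38 155.24 242.78 146.49  83.  ]
 [159.   246.43 155.21 242.77 146.32  82.  ]
 [159.   246.38 155.24 242.78 146.34  85.  ]
 [159.   246.48 155.19 242.69 146.13  83.  ]
 [159.   246.54 155.15 242.59 145.81  83.  ]
 [159.   246.44 155.07 242.71 146.1   83.  ]
 [159.   246.44 155.07 242.64 145.88  85.  ]
 [159.   246.44 155.07 242.71 146.17  82.  ]
 [159.   246.44 155.07 242.74 146.21  80.  ]
 [159.   246.44 155.07 242.59 145.94  85.  ]]
F [-0.18 -0.16  0.06] w 0.013362946696470188 0.0 t 30.25 [0.4677 0.1717 0.2484]
```

The panel is still within 0.1 px and no longer held. Opening wide enough, rising, then retreating to the front.

carry_out(series=[0, 0, 0, 0, 0, 0, 0.6, 0, 0, 0, 0, 0, 0, 0.45, 0, 0, 0, 0, 0, 0, 0.35, 0, 0, 0, 0, 0, 0, 0.35, 0, 0, -0.01, 0, 0, 0, 0.35, 0, 0, -0.015, 0, 0, 0, 0.35, 0, 0, -0.015, 0, 0, 0, 0.35, 0, 0, -0.015, 0, 0, 0, 0.35])

```text
clock: 31.05
eef_pos: [0.4677, 0.1718, 0.3048]
tcp_rot: [0.001, 0.631, 0.776, 0.0]
ft_force: [-0.6, -0.4, -2.1]
width: 0.029
finger_force: 0.0
```

carry_out(series=[0.01, -0.005, -0.01, 0, 0, 0, 0.35, 0.01, -0.02, 0, 0, 0, 0, 0.35, 0, -0.04, 0, 0, 0, 0, 0.35, 0, -0.04, 0, 0, 0, 0, 0.35, 0, -0.03, 0, 0, 0, 0, 0.35, 0, -0.01, 0, 0, 0, 0, 0.35, 0, 0, 0, 0, 0, 0, 0.35, 0, 0, 0, 0, 0, 0, 0.35])

```text
clock: 31.85
eef_pos: [0.3225, 0.1621, 0.3136]
tcp_rot: [0.001, 0.631, 0.776, 0.0]
ft_force: [-0.3, 0.7, 0.4]
width: 0.0289
finger_force: 0.0
```

```bash
python3 s.py; python3 - <<'E'
from h import *
q=shot('side')
print(proj(q,[cw([0,k*.09,.3965-.113-.052+z]) for k in(1,-1) for z in (.01,-.01)]).round(1).tolist())
for l in ('hook','panel_blue','panel_white','petri','timer','pot'): print(l,[(np.round(x['rect']).tolist(),round(x['confidence'],2)) for x in cams.trace(q,l)[:1]])
E
```

```text
[[159.   246.48 155.   242.92 146.5   72.  ]
 [159.   246.54 155.15 243.05 146.76  75.  ]
 [159.   246.48 155.   242.92 146.54  72.  ]
 [159.   246.54 155.15 242.99 146.71  73.  ]
 [159.   246.43 155.21 243.04 146.96  75.  ]
 [159.   246.37 155.26 242.96 146.88  75.  ]
 [159.   246.41 155.33 242.97 146.95  76.  ]
 [159.   246.44 155.07 243.01 146.96  74.  ]
 [159.   246.43 155.21 243.03 147.01  77.  ]
 [159.   246.41 155.33 243.   147.05  74.  ]
 [159.   246.41 155.33 243.03 147.07  75.  ]
 [159.   246.43 155.21 243.04 147.    76.  ]
 [159.   246.52 155.3  243.03 146.88  74.  ]
 [159.   246.54 155.15 242.99 146.76  74.  ]]
F [-0.13  0.06  0.08] w 0.0282898445536727 0.0 t 32.55 [0.3217 0.1618 0.3134]
[[236.6, 130.8], [236.6, 136.5], [247.8, 154.3], [247.7, 160.5]]
hook [([241.0, 100.0, 248.0, 129.0], 0.66)]
panel_blue [([238.0, 130.0, 250.0, 181.0], 0.71)]
panel_white [([221.0, 237.0, 232.0, 297.0], 0.51)]
petri [([200.0, 241.0, 218.0, 257.0], 0.8)]
timer [([290.0, 268.0, 318.0, 287.0], 0.87)]
pot [([282.0, 234.0, 298.0, 255.0], 0.8)]
```

```bash
python3 -c "
from cell import robot
print(robot.job_done())"
```

```text
the job is handed in; nothing more can be done
None
```

The blue-railed panel hangs on the hook by its bail, level and still to about 0.1 px in the side view, let go and handed in at about 32.6 s; I steadied the hook to about 0.006 rad before lifting the panel rather than after, and viewed 11 pictures, one over the limit of 10.

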